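# Seat and tug-test the cell plug

## Robot

A 7-joint arm with a two-finger parallel gripper is mounted at the origin on the work surface. World frame = base frame: x ahead of the robot, y to its left, z up, the work surface at z = 0. Lengths are in m, angles in rad, forces in N, time in s.
With the tool pointing down it reaches from about 0.425 to 0.825 m from the base axis. Payload 3.6 kg.
Tool frame: the origin (TCP) lies on the centre line of the jaws, within the pads' length; the fingertips stand 19 mm ahead of it and the grasp point (between the pads) is the TCP; z points along the fingers, y is the line along which they close (so a half turn about z gives the same grasp; the last joint's range is limited). The gripper opens to 85 mm and grips with 20 to 120 N. Pads are 22 mm wide; open, the fingers measure 114 mm over their backs; the gripper's body (76 mm by 85 mm) begins 54 mm behind the grasp point. The pads swing forward as they close: fully open they stand 13 mm farther back than shut.
Start: joints at [-0.026, 0.615, -0.013, 1.423, 0.008, 1.103, -0.04], TCP at [0.65, 0, 0.25] pointing down, gripper open.
Joint ranges: [-3.12, 3.12], [-0.3, 2.06], [-1.34, 1.32], [0.26, 2.42], [-1.36, 4.5], [0.01, 1.98], [-2.84, 2.84]. Speed limits (rad/s): [2.79, 2.79, 3.14, 3.14, 3.14, 3.14, 3.14].

## Interface

Orientations are given as a unit quaternion [x, y, z, w].
In Python, from rig import read_state, camera, calibration, workorder gives the robot as it stands. The module is installed in compiled form; this text tells all that it offers.
- The arm moves only by the tool drive_tool, never from a script. Its argument "moves" is one flat list of numbers, 7 for each row, row after row: the shift along the tool's x, y, z each as a share of 40 mm, from -1 to 1, then the turn, a rotation vector about the tool's x, y, z each as a share of 6 degrees, from -1 to 1, then the opening, from 0 (shut) to 1 (fully open). In form: [x, y, z, wx, wy, wz, fingers, x, y, z, wx, wy, wz, fingers, ...]. A call has 1 to 10 rows; each row shifts and turns the commanded pose from where the row before left it, along the tool's axes as they then stand; what a row does not reach is not made up. A row lasts 1/12 s, in which the tool goes at most 41.7 mm and 7.16 degrees, less where a joint would pass 70% of its speed; a pose out of reach is approached as far as the arm can. A call with a number of a shift or a turn outside -1 to 1 is refused whole. A call with a gripper value outside its range is refused whole. The fingers move at their own pace and stop on an object; "squeeze" is the grip in N (left out, the last holds). Time passes only in rows, so rows that do not move let the fingers close. It gives the time, the measured TCP pose, the force, the opening and the grip force at its end, in the units of the state.
- read_state(): the state, without advancing time (a new reading comes with each control period).
- camera(name): name is "scene" or "side" or "wrist"; returns the picture (420x560x3 uint8, red, green, blue); there is no depth.
- calibration(name): a dict with "fx", "fy", "cx", "cy" (pixels), "dist_coeffs" ([k1, k2, p1, p2, k3] as OpenCV has them; the pictures are not rectified), "R" (3x3) and "t" (3): a world point X has camera coordinates R X + t. Camera axes: x right, y down, z forward; pixel columns grow to the right and rows downward; lengths in m; the calibration is good to about 2 mm. A picture is of the moment at which its call begins: read the wrist's pose just before it. calibration takes no time and is no camera call; for the wrist camera it gives the pose at the moment of the call.
- workorder.job_done(): hands the job in; it is judged then, once.
The state is a dict: "t": time; "qpos": joint angles; "dq": joint speeds; "effort": joint torques, N m; "eef_pos": TCP position; "orientation": TCP orientation; "ft_force": force on the tool from outside, world axes, zero at the start; "torque": the same for the moment, N m; "opening": opening from 0.0 (shut) to 1.0 (fully open); "gripper_force": force on a finger pad.
Only numpy, scipy, OpenCV 4.12 (cv2) and the standard library are available. Lean on these libraries where they do the work, as an engineer would, in place of code of your own. Each camera call takes 0.05 s, during which the arm holds its last target. There are 200 camera calls.

## Task

Take the tall-headed grooved steel plug from the stand, press it straight down into the socket on the pressure cell until it snaps in and its flange sits fully home. Still gripping it, tug it straight up with a steady 12 N and hold that pull for a second to prove that it is retained, then push it back fully home and let go. Never push or pull on it with more than 40 N, and leave the blank and everything else on the bench alone.

Things in the scene. Friction and masses are not known exactly. Their poses are not given: they have to be found in the camera images.
- plug: Loose steel snap plug, 83 mm tall, about 110 g, upright in either hole of the stand. Origin: centre of its lower end; z up its axis. From the lower end: cone nose to 14.5 mm, crest 24 mm across, groove 13 mm across at 21-30 mm, guide 23.4 mm across to 35 mm, flange 38 mm across from 35 to 39 mm, plain round head 24 mm across from 39 to 83 mm: grip here, with 40 N or more so that it does not slip.
- socket_mouth (a point): Centre of the socket's mouth: a vertical 26 mm bore, 40 mm deep, in the top face (64 x 64 mm, 65 mm above the table) of the cell's block; z up. Two sprung balls 8 to 13 mm down the bore resist the nose: the push rises to 10 to 22 N, then they snap into the groove when the plug's lower end is 20 to 32 mm below this point. Fully home: flange on the top face, lower end 35 mm below this point.
- cell: Fixed steel disc 160 mm across, 18 mm thick, six bolt heads, square block in its middle with a brass spring barrel on two opposite sides (its y axis). Origin: centre of the underside. The balls' height setting differs each time: pulled up, the seated plug first rises freely by 0 to 5 mm, then against the springs (some 4 N at once, then several N more per mm), and at 20 to 30 N it pops out.
- stand_top (a point): Centre of the top face of the fixed stand, 50 mm above the table: a plate 70 x 160 x 8 mm on two legs, its long side along this point's y axis, with two 30 mm through holes at y = -42 and +42 mm. The plugs hang in the holes by their flanges, lower ends 35 mm below the top face.
- blank: Loose steel blanking plug in the stand's other hole, not for this job: squat head only 20 mm tall, 38 mm across, straight 20 mm shank, no groove. Origin: centre of its lower end. Leave it.
- weight: Bystander: loose stepped steel weight, 64 mm across, 55 mm tall. Origin: centre of its underside.
- fitting: Bystander: loose brass fitting, 26 mm across, 45 mm tall. Origin: centre of its underside.
- bolt: Bystander: loose steel bolt lying between stand and cell, 70 mm long along its x, head 15 mm across. Origin: under its middle.
- sample_ring: Bystander: loose brass ring, 72 mm across, 20 mm tall. Origin: centre of its underside.
- oil: Bystander: white plastic bottle, 48 mm across, 120 mm tall. Origin: centre of its underside.
- timer: Bystander: white timer lying flat, 45 x 75 x 24 mm. Origin: centre of its underside.
Not all that is in view belongs to the job. Leave any brown or yellow look-alike of the plug alone.

How it is judged:
On the way, in this order (a step that is already met when the one before it is completed fails the run):
1. the plug is pressed fully home in the socket: its lower end more than 34 mm below the mouth, within 3 mm of the bore's axis (z of plug in the frame of socket_mouth below -0.034 m and horizontal distance between plug and socket_mouth below 0.003 m), for 0.1 s.
2. the seated plug is pulled up against its springs with about 9 to 15 N, lifted off the top face but still caught (the balls' slanting contact forces on it add up to 10.5 to 21.5 N), for half a second (contact force between plug and cell between 10.5 and 21.5 N and z of plug in the frame of socket_mouth between -0.0342 and -0.0245 m and horizontal distance between plug and socket_mouth below 0.003 m and angle between the z axis of plug and the z axis of socket_mouth, either way round below 0.1 rad), for 0.5 s.
At the end, for the whole second after the job is handed in: The plug is released and at rest fully home in the socket: lower end at least 33.5 mm below the mouth, within 3 mm of the bore's axis, upright within 0.06 rad (z of plug in the frame of socket_mouth below -0.0335 m and horizontal distance between plug and socket_mouth below 0.003 m and angle between the z axis of plug and the z axis of socket_mouth, either way round below 0.06 rad and linear speed of plug below 0.01 m/s and contact force between the fingers and plug below 0.1 N); the robot touches nothing.
It fails at once if the plug is forced against the cell: all contact forces between them together pass 55 N (contact force between plug and cell above 55 N).
It fails at once if the blank is moved more than 20 mm (distance of blank from where it was at the start of the episode above 0.02 m).
It fails at once if a bystander is moved more than 20 mm (distance of any of weight, fitting, bolt, sample_ring, oil, timer from where it was at the start of the episode above 0.02 m).
It also fails if it takes over 67 s, if anything falls off the work surface, if the arm or the gripper's body presses on something with over 40 N, if the wrist force passes 120 N, or if a joint passes its speed limit or range.

## Working session

There is one attempt and no reset: what is moved stays moved. The work goes in short steps, Python scripts to look and compute and a tool call to move; the robot and the scene stay as the last step left them, time stands still between calls to the robot, and variables do not carry over. Pictures are saved under pics/ and viewed, at most 10 in all, crops included, and the job is handed in when it is done.

Besides the shell and the picture viewer there is one more tool, called after "Request:" as name(argument=value, ...) on one line, values as JSON. drive_tool: Moves the arm, as the interface text tells. Its arguments: {"type":"object","properties":{"moves":{"type":"array","items":{"type":"number"}},"squeeze":{"type":"number"}},"required":["moves"]}

```bash
mkdir -p pics; ls
python3 - <<'E'
from rig import *
import cv2
for n in("scene","side","wrist"):
    im=camera(n); cv2.imwrite(f"pics/{n}0.png",im[...,::-1])
    c=calibration(n); print(n,{k:(v.tolist() if hasattr(v,'tolist') else v) for k,v in c.items()})
s=read_state();print(s)
E
```

```text
pics
scene {'fx': 523.105219042709, 'fy': 523.105219042709, 'cx': 287.7915991655827, 'cy': 211.72419310613938, 'dist_coeffs': [-0.018413416962655575, 0.0, 0.0, 0.0, 0.0], 'R': [[0.09530551038451769, 0.9954359242557028, 0.004917356153574004], [0.7560433387673702, -0.06917030248182147, -0.6508563122226447], [-0.6475456197024531, 0.06574792738762046, -0.7591850106847461]], 't': [-0.07391597614059328, -0.3856843379169055, 1.4713270148721538]}
side {'fx': 451.2998171958056, 'fy': 451.2998171958056, 'cx': 270.351074608221, 'cy': 204.709524425196, 'dist_coeffs': [-0.05769279464756929, 0.0, 0.0, 0.0, 0.0], 'R': [[0.9690059882523864, -0.2463880878871847, -0.017897063399148448], [-0.1856544493417797, -0.6785242458554446, -0.7107300987195497], [0.16297183858144554, 0.6920243911406573, -0.7032371021894293]], 't': [-0.5168822715435233, 0.18869912250310122, 0.9653559375857319]}
wrist {'fx': 356.0672772743671, 'fy': 356.0672772743671, 'cx': 281.17646879976337, 'cy': 212.08485602900066, 'dist_coeffs': [-0.05596944759053119, 0.0, 0.0, 0.0, 0.0], 'R': [[0.9999999825876253, -0.00017641735869675847, -6.
[... 284 characters left out ...]
.01265728,  1.42454345,  0.00810179,
        1.10339798, -0.0404011 ]), 'dq': array([-2.23326201e-03, -2.01730908e-03, -4.28587852e-04, -4.67448068e-03,
        6.12798355e-04,  1.15271420e-03,  2.81928856e-05]), 'effort': array([ 9.62922204e-04, -4.69657230e+01,  2.59976937e-01, -1.71251339e+01,
        1.01253757e-02,  7.07855565e-03,  2.07303725e-05]), 'eef_pos': array([6.49447995e-01, 6.04769115e-05, 2.49408227e-01]), 'orientation': array([ 7.07059028e-01,  7.07153835e-01, -6.99909669e-04, -7.02645801e-04]), 'ft_force': array([-6.36325084e-01, -5.13363711e-01, -5.10470519e-04]), 'torque': array([-0.00207782,  0.03161713, -0.03435908]), 'gripper_force': 0.0, 'opening': 0.9993068908132213}
```

View pics/scene0.png

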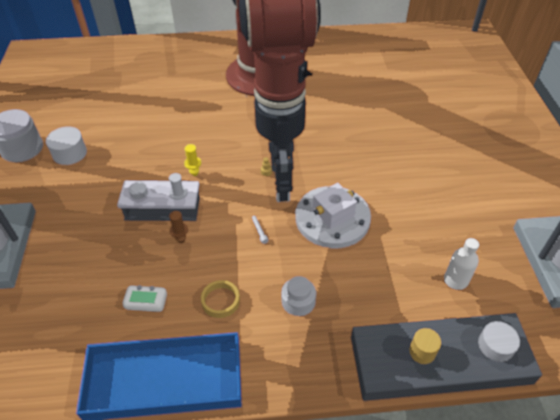

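View pics/side0.png

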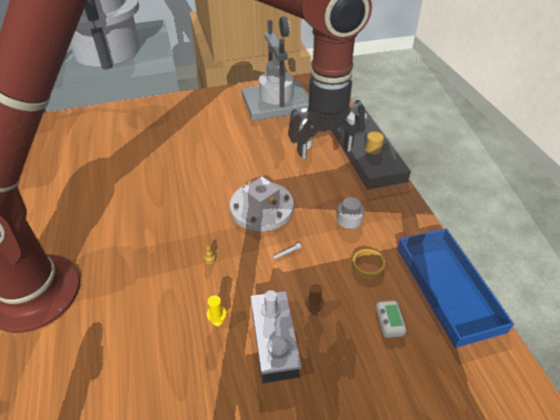

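The scene view shows the candidates for the plug:
- tall grey head in the stand: scene (177,183), side (271,300)
- squat blank: scene (138,190), side (280,345)
- yellow look-alike: scene (193,158)
- brown look-alike: scene (178,225)
- brass fitting: scene (266,168)

I choose the tall grey head, and I'll check it in a close crop. The cell's block is at scene (335,205), side (262,190).

```bash
cat > h.py <<'E'
import numpy as np,cv2
from rig import *
def ray(c,uv):
    K=np.array([[c['fx'],0,c['cx']],[0,c['fy'],c['cy']],[0,0,1]])
    p=cv2.undistortPoints(np.array([[uv]],float),K,np.array(c['dist_coeffs']))[0,0]
    R=np.array(c['R']);t=np.array(c['t'])
    d=R.T@np.array([p[0],p[1],1]); return -R.T@t,d/np.linalg.norm(d)
def onz(c,uv,z):
    o,d=ray(c,uv); return o+d*(z-o[2])/d[2]
def proj(c,X):
    K=np.array([[c['fx'],0,c['cx']],[0,c['fy'],c['cy']],[0,0,1]])
    return cv2.projectPoints(np.array(X,float).reshape(-1,3),cv2.Rodrigues(np.array(c['R']))[0],np.array(c['t']),K,np.array(c['dist_coeffs']))[0][:,0]
E
python3 - <<'E'
from h import *
a=cv2.imread('pics/scene0.png');b=cv2.imread('pics/side0.png')
def cr(i,x,y,w=100,h=75): return cv2.resize(i[y:y+h,x:x+w],(400,300),interpolation=cv2.INTER_CUBIC)
cv2.imwrite('pics/crop1.png',np.vstack([np.hstack([cr(a,110,160),cr(a,285,170)]),np.hstack([cr(b,230,280,),cr(b,215,165)])]))
E
```

```text
(no output)
```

View pics/crop1.png

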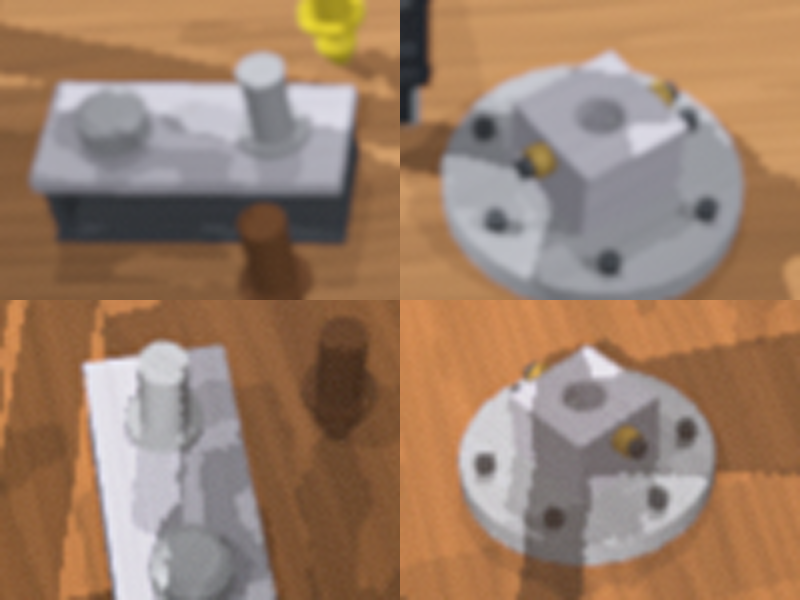

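The crop confirms the choice: a tall head of about 24 mm standing on a flange in the stand. Its head top is at scene (175,177), side (271,294). The socket mouth is at scene (335,199), side (261,189).

Run:
```python
from h import *
C={n:calibration(n) for n in('scene','side')}
def tri(a,b):
    A=[];B=[]
    for n,uv in(('scene',a),('side',b)):
        o,d=ray(C[n],uv);P=np.eye(3)-np.outer(d,d);A.append(P);B.append(P@o)
    return np.linalg.lstsq(np.vstack(A),np.hstack(B),rcond=None)[0]
for nm,a,b,z in(('plugtop',(175.2,177),(271.2,293.7),.098),('mouth',(335,198.7),(261.2,189),.065)):
    print(nm,tri(a,b),onz(C['scene'],a,z),onz(C['side'],b,z))
f=lambda x,y:(110+x/4,160+y/4)
print('plate',[onz(C['scene'],f(*p),.05)[:2].round(4) for p in((57,82),(357,85),(340,190),(32,188))])
g=lambda x,y:(285+x/4,170+y/4)
print('block',[onz(C['scene'],g(*p),.065)[:2].round(4) for p in((210,52),(290,125),(185,182),(112,105))])
print('brass y', onz(C['scene'],g(137,160),.05), onz(C['scene'],g(265,92),.05))
```

```text
plugtop [ 0.48520049 -0.20351144  0.1016049 ] [ 0.48163579 -0.20426815  0.098     ] [ 0.48572385 -0.20108045  0.098     ]
mouth [0.54162155 0.11950428 0.0642182 ] [0.54151963 0.11994437 0.065     ] [0.54174   0.1176808 0.065    ]
plate [array([ 0.4341, -0.3234]), array([ 0.4512, -0.1615]), array([ 0.5261, -0.1692]), array([ 0.5102, -0.3281])]
block [array([0.4977, 0.1321]), array([0.5527, 0.165 ]), array([0.5858, 0.1055]), array([0.5306, 0.0756])]
brass y [0.55633621 0.08591916 0.05      ] [0.51523968 0.16002019 0.05      ]
```

Request:
drive_tool(moves=[-0.63, -0.52, 0.1, 0, 0, 0, 1, -0.63, -0.52, 0.1, 0, 0, 0, 1, -0.63, -0.52, 0.1, 0, 0, 0, 1, -0.63, -0.52, 0.1, 0, 0, 0, 1, -0.63, -0.52, 0.1, 0, 0, 0, 1, -0.63, -0.52, 0.1, 0, 0, 0, 1, -0.63, -0.52, 0.1, 0, 0, 0, 1, -0.63, -0.52, 0.1, 0, 0, 0, 1, 0, 0, 0, 0, 0, 0, 1, 0, 0, 0, 0, 0, 0, 1])

```text
t: 0.98
eef_pos: [0.4818, -0.2037, 0.218]
orientation: [0.709, 0.705, -0.001, -0.0]
ft_force: [-0.2, 0.1, 0.1]
opening: 0.999
gripper_force: 0.0
```

Run:
```python
from h import *
s=read_state();print(s['t'],s['eef_pos'],s['orientation'],s['ft_force'])
c=calibration('wrist');im=camera('wrist')
b=im[...,::-1].copy();cv2.imwrite('pics/w1.png',b)
print(proj(c,[[.484,-.203,.098],[.484,-.203,.054]]))
S=calibration('scene')
print('yellow base',onz(S,(193,171),0),'top',onz(S,(190,149),.083),'brown',onz(S,(180,239),0),onz(S,(176,214),.083))
```

```text
0.9833 [ 0.48181682 -0.20369114  0.21802293] [ 7.08953773e-01  7.05254464e-01 -7.04869883e-04 -4.37172386e-04] [-0.19053919  0.13592021  0.13877684]
[[284.64149294 211.99742253]
 [284.11866493 198.10962085]]
yellow base [ 0.36750631 -0.18341478  0.        ] top [ 0.38290104 -0.17872374  0.083     ] brown [ 5.66586630e-01 -2.06000897e-01 -1.11022302e-16] [ 0.56909031 -0.20121954  0.083     ]
```

View pics/w1.png

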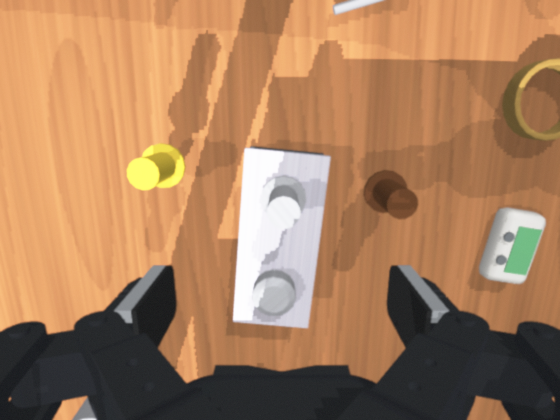

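The wrist view puts the plug head top at (284,211), as predicted. The blank is at (272,295). The yellow (150,170) and brown (395,195) look-alikes clear the jaws. I'll narrow the jaws and descend.

Request:
drive_tool(moves=[0, 0.055, 0, 0, 0, 0, 0.65, 0, 0, 0.5, 0, 0, 0, 0.65, 0, 0, 0.7, 0, 0, 0, 0.65, 0, 0, 0.7, 0, 0, 0, 0.65, 0, 0, 0.6, 0, 0, 0, 0.65, 0, 0, 0.5, 0, 0, 0, 0.65, 0, 0, 0.3, 0, 0, 0, 0.65, 0, 0, 0.1, 0, 0, 0, 0.65, 0, 0, 0, 0, 0, 0, 0.65], squeeze=70)

```text
t: 1.78
eef_pos: [0.4864, -0.2, 0.0813]
orientation: [0.706, 0.708, 0.0, -0.001]
ft_force: [0.2, 0.0, -0.6]
opening: 0.653
gripper_force: 0.0
```

Run:
```python
from h import *
s=read_state();print(s['t'],s['eef_pos'],s['orientation'],s['ft_force'],s['opening'])
c=calibration('wrist');im=camera('wrist')
b=im[...,::-1].copy();cv2.imwrite('pics/w2.png',b)
print(proj(c,[[.484,-.203,.098],s['eef_pos']]))
```

```text
1.7833 [ 0.48638516 -0.1999583   0.08126767] [ 7.06142707e-01  7.08068796e-01  3.55900946e-05 -1.02758911e-03] [ 0.22236603  0.01757205 -0.56636229] 0.6529912128534008
[[275.09547255 327.54344339]
 [282.01431386 295.70726137]]
```

View pics/w2.png

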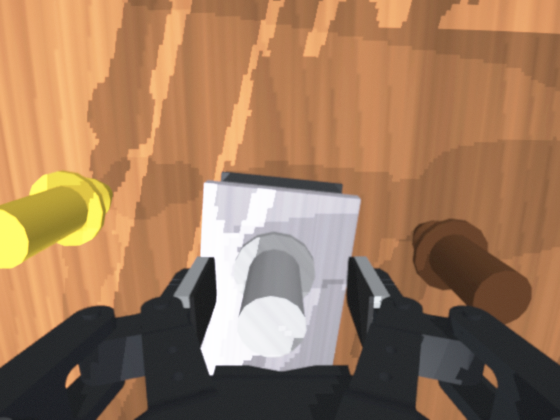

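Wrist view: head top at about (272,326), between the pads. That means a small shift, then close.

Request:
drive_tool(moves=[-0.065, -0.075, 0, 0, 0, 0, 0.65, 0, 0, 0, 0, 0, 0, 0.65, 0, 0, 0, 0, 0, 0, 0, 0, 0, 0, 0, 0, 0, 0, 0, 0, 0, 0, 0, 0, 0, 0, 0, 0, 0, 0, 0, 0, 0, 0, 0, 0, 0, 0, 0, 0, 0, 0, 0, 0, 0, 0, 0, 0, 0, 0, 0, 0, 0, 0, 0, 0, 0, 0, 0, 0], squeeze=70)

```text
t: 2.67
eef_pos: [0.4831, -0.2044, 0.0831]
orientation: [0.707, 0.707, 0.0, 0.001]
ft_force: [-0.0, -0.0, 6.1]
opening: 0.262
gripper_force: 68.3
```

Request:
drive_tool(moves=[0, 0, -0.1, 0, 0, 0, 0, 0, 0, -0.4, 0, 0, 0, 0, 0, 0, -0.6, 0, 0, 0, 0, 0, 0, -0.6, 0, 0, 0, 0, 0, 0, -0.6, 0, 0, 0, 0, 0, 0, -0.5, 0, 0, 0, 0, 0, 0, -0.2, 0, 0, 0, 0, 0, 0, 0, 0, 0, 0, 0, 0, 0, 0, 0, 0, 0, 0])

```text
t: 3.42
eef_pos: [0.4823, -0.2039, 0.2017]
orientation: [0.707, 0.707, -0.0, -0.001]
ft_force: [0.1, 0.7, -1.6]
opening: 0.267
gripper_force: 68.6
```

Run:
```python
from h import *
s=read_state();print(s['t'],s['eef_pos'],s['orientation'],s['ft_force'],s['opening'],s['gripper_force'])
W=cv2.imread('pics/w2.png')*0
for n in('wrist','scene','side'):
    c=calibration(n);im=camera(n)[...,::-1].copy();cv2.imwrite(f'pics/{n}3.png',im)
    u=proj(c,[s['eef_pos']])[0];print(n,u)
    if n=='wrist': A=cv2.resize(im[270:420,180:380],(400,300))
    else:
        x,y=int(u[0])-40,int(u[1])-30
        print(x,y); B=cv2.resize(im[y:y+75,x:x+100],(400,300),interpolation=cv2.INTER_CUBIC)
        A=np.hstack([A,B]) if n=='scene' else np.vstack([A,np.hstack([B,B*0])])
cv2.imwrite('pics/c3.png',A)
```

```text
3.4167 [ 0.4822778  -0.20393021  0.20167322] [ 7.07059045e-01  7.07154300e-01 -2.10085244e-04 -5.08336682e-04] [ 0.10925969  0.66162014 -1.59346361] 0.2673777109303383 68.6101233959198
wrist [282.11139582 295.71523401]
scene [166.75420155 138.97554513]
126 108
side [268.62357662 260.52275176]
228 230
```

View pics/c3.png

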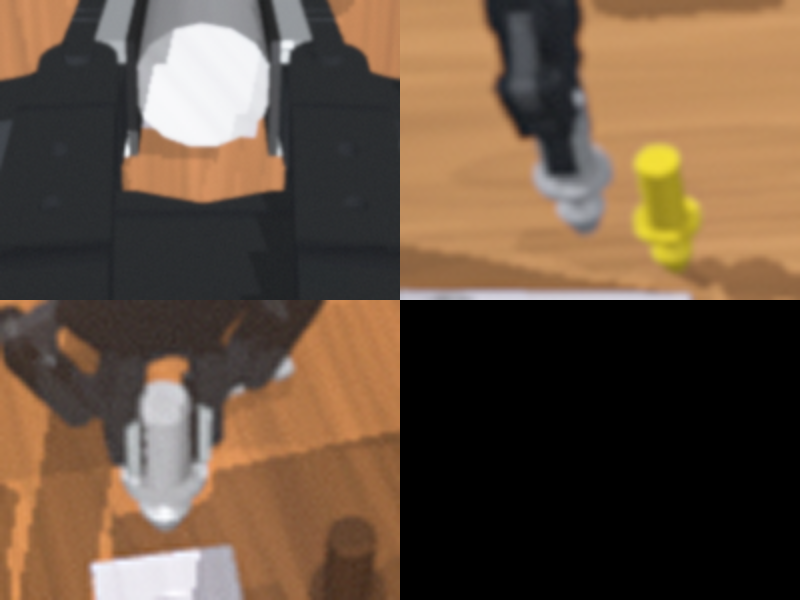

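The plug is held upright between the pads with its head top at wrist (282,312). Next, travel most of the way and view the mouth with the wrist camera.

Request:
drive_tool(moves=[0.4, 0.1, 0, 0, 0, 0, 0, 0.8, 0.2, 0, 0, 0, 0, 0, 0.9, 0.22, 0, 0, 0, 0, 0, 0.9, 0.22, 0, 0, 0, 0, 0, 0.9, 0.22, 0, 0, 0, 0, 0, 0.9, 0.22, 0, 0, 0, 0, 0, 0.8, 0.2, 0, 0, 0, 0, 0, 0.5, 0.1, 0, 0, 0, 0, 0, 0, 0, 0, 0, 0, 0, 0, 0, 0, 0, 0, 0, 0, 0])

```text
t: 4.4
eef_pos: [0.5413, 0.0415, 0.2009]
orientation: [0.706, 0.708, -0.001, -0.001]
ft_force: [0.7, -0.4, -1.2]
opening: 0.262
gripper_force: 68.6
```

Run:
```python
from h import *
s=read_state();print(s['t'],s['eef_pos'],s['orientation'],s['ft_force'])
c=calibration('wrist');im=camera('wrist')[...,::-1].copy();cv2.imwrite('pics/w4.png',im)
u=proj(c,[[.5416,.1195,.065]])[0];print(u)
g=cv2.cvtColor(im,cv2.COLOR_BGR2GRAY)
x,y=int(u[0]),int(u[1]);A=cv2.resize(im[max(y-60,0):y+60,x-80:x+80],(800,600),interpolation=cv2.INTER_CUBIC);print(x-80,max(y-60,0))
cv2.imwrite('pics/c4.png',A)
c3=s['eef_pos'];
```

```text
4.4 [0.54133265 0.0415013  0.20090916] [ 0.70573882  0.70847068 -0.00097789 -0.00102991] [ 0.7134564  -0.40935203 -1.2303129 ]
[282.58654347  98.95456858]
202 38
```

View pics/c4.png

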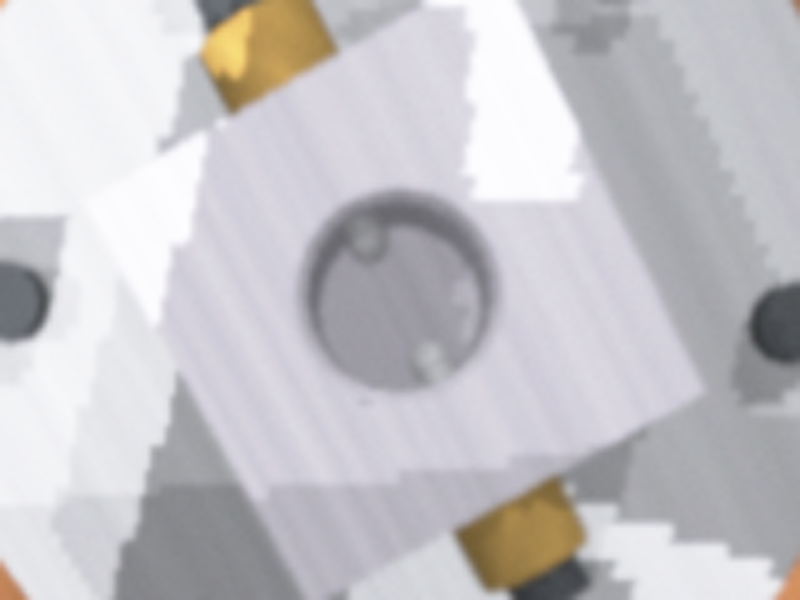

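The bore mouth shows clearly, centred at crop (399,291), which is wrist pixel (281.7,96.1). The two balls are visible inside.

Run:
```python
from h import *
c=calibration('wrist');s=read_state();p=s['eef_pos'];print(p)
m=onz(c,(281.7,96.1),.065);print('mouth',m)
# plug top in this same pose (image w4): segment bright disc near TCP
im=cv2.imread('pics/w4.png');cv2.imwrite('pics/w4c.png',cv2.resize(im[270:390,200:360],(800,600),interpolation=cv2.INTER_CUBIC))
for h in (.013,.015,.017): print(h,onz(c,(282,312.5),p[2]+h)-p, proj(c,[p+[0.012,0,h],p+[-.012,0,h]])[:,0])
S=calibration('side')
c3=np.array([.4822778,-.20393,.20167])
print('side top',onz(S,(269.2,255.7),c3[2]+.015)-c3,'nose',onz(S,(269.2,285.5),c3[2]-.068)-c3)
print('scene nose',onz(calibration('scene'),(126+585/4-100,108+228/4),c3[2]-.068)-c3)
```

```text
[0.54126212 0.0393454  0.2010766 ]
mouth [0.54117363 0.11908733 0.065     ]
0.013 [-3.02943875e-05  5.50550587e-04  1.30000000e-02] [316.66429251 247.50925978]
0.015 [-3.41846350e-05  1.75065073e-03  1.50000000e-02] [317.21464362 246.97806247]
0.017 [-3.80748826e-05  2.95075087e-03  1.70000000e-02] [317.78212177 246.43032784]
side top [ 0.00081489 -0.00195627  0.015     ] nose [-0.00110178 -0.00286099 -0.068     ]
scene nose [ 0.00080286 -0.00053021 -0.068     ]
```

View pics/w4c.png

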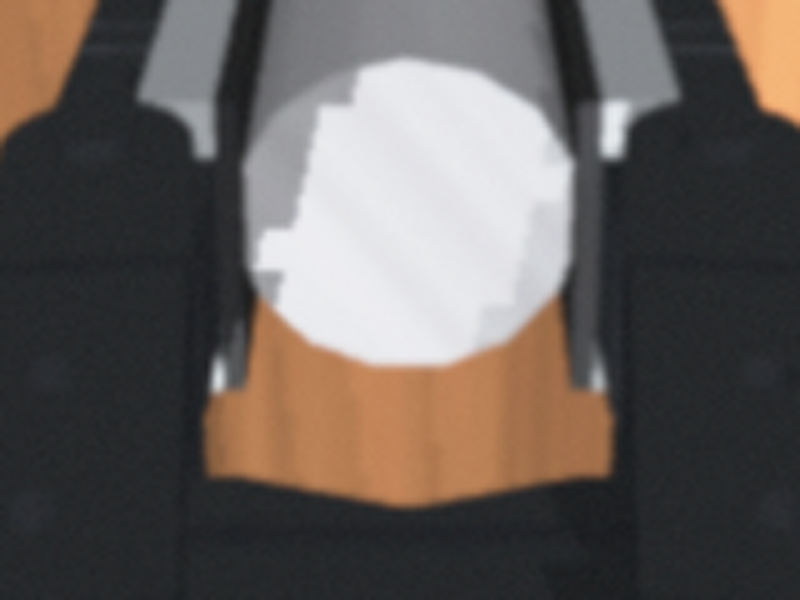

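Request:
drive_tool(moves=[0.3, 0, 0, 0, 0, 0, 0, 0.5, 0, 0.1, 0, 0, 0, 0, 0.5, 0, 0.3, 0, 0, 0, 0, 0.4, 0, 0.4, 0, 0, 0, 0, 0.2, 0, 0.4, 0, 0, 0, 0, 0.08, 0, 0.2, 0, 0, 0, 0, 0, 0, 0, 0, 0, 0, 0, 0, 0, 0, 0, 0, 0, 0, 0, 0, 0, 0, 0, 0, 0])

```text
t: 5.2
eef_pos: [0.5428, 0.1175, 0.1471]
orientation: [0.708, 0.706, 0.0, 0.001]
ft_force: [0.8, -0.1, -1.5]
opening: 0.263
gripper_force: 68.6
```

Run:
```python
from h import *
s=read_state();p=s['eef_pos'];print(s['t'],p,s['orientation'],s['ft_force'])
A=[]
for n in('scene','side'):
    c=calibration(n);im=camera(n)[...,::-1].copy();cv2.imwrite(f'pics/{n}5.png',im)
    u=proj(c,[[p[0],p[1],.065],[p[0],p[1],p[2]-.07]]);print(n,u)
    x,y=int(u[0][0])-33,int(u[0][1])-62; print(x,y)
    A.append(cv2.resize(im[y:y+100,x:x+67],(400,600),interpolation=cv2.INTER_CUBIC))
cv2.imwrite('pics/c5.png',np.hstack(A))
```

```text
5.2 [0.54275438 0.11749934 0.14709564] [7.07985145e-01 7.06226830e-01 3.23188966e-04 7.70680928e-04] [ 0.84193921 -0.14006305 -1.54824836]
scene [[333.91889491 199.22316208]
 [334.3437258  195.26443229]]
300 137
side [[261.62599377 188.97353589]
 [261.46729335 185.26145781]]
228 126
```

View pics/c5.png

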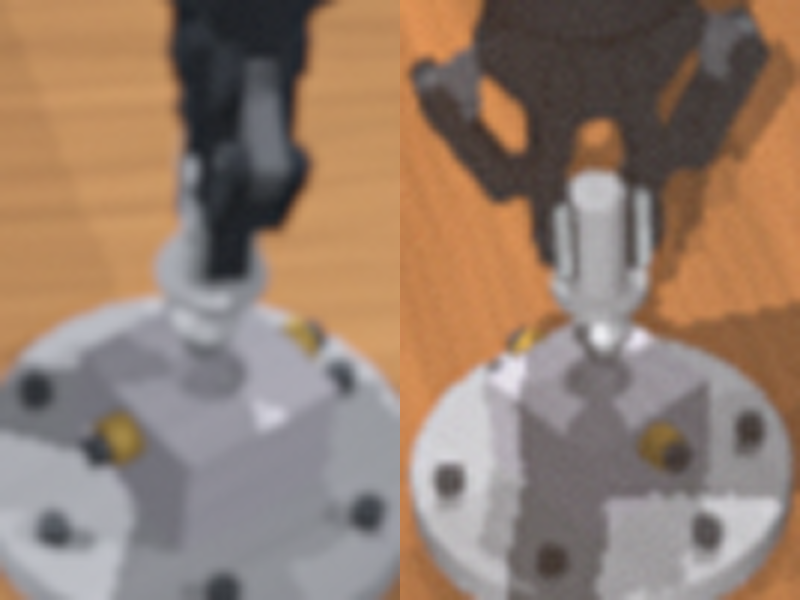

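Scene crop: nose at about x=204, bore centre at x=213, so the plug is about 3 mm short in +y. Side crop: nose about 5 px right of the bore, so about 1 mm too far in x. I'll correct both, then descend while watching the forces.

Request:
drive_tool(moves=[0.075, -0.025, 0, 0, 0, 0, 0, 0, 0, 0, 0, 0, 0, 0, 0, 0, 0.1, 0, 0, 0, 0, 0, 0, 0.1, 0, 0, 0, 0, 0, 0, 0, 0, 0, 0, 0, 0, 0, 0, 0, 0, 0, 0])

```text
t: 5.8
eef_pos: [0.5406, 0.1219, 0.1378]
orientation: [0.707, 0.707, -0.001, -0.0]
ft_force: [0.6, 0.8, -1.8]
opening: 0.26
gripper_force: 68.6
```

Run:
```python
from h import *
s=read_state();p=s['eef_pos'];print(s['t'],p,s['orientation'],s['ft_force'])
for n,x0,x1,y0,y1,sg in(('scene',310,360,172,212,2),('side',240,285,165,200,2)):
    im=camera(n);cv2.imwrite(f'pics/{n}6.png',im[...,::-1])
    g=cv2.cvtColor(im,cv2.COLOR_RGB2GRAY)
    print(n,'cols',x0+5,'..')
    for y in range(y0,y1,2): print(y,*g[y,x0+5:x1-5])
```

```text
5.8 [0.54061892 0.12190617 0.13782844] [ 7.07105947e-01  7.07107368e-01 -5.13407087e-04 -2.94910546e-04] [ 0.58078277  0.7865064  -1.80183178]
scene cols 315 ..
172 150 151 152 151 152 152 153 152 153 154 154 156 157 158 159 152 134 132 123 91 56 46 51 52 46 38 32 33 39 46 49 50 47 40 31 37 73 122 150 161
174 154 159 161 162 162 163 163 163 164 164 163 162 163 163 163 155 141 144 146 122 85 55 52 46 40 34 31 33 34 35 33 36 33 28 41 77 119 148 158 160
176 151 153 156 159 160 160 158 160 159 159 160 160 159 159 159 158 158 157 147 129 98 66 48 39 36 35 38 37 35 36 37 38 37 45 82 125 147 155 155 155
178 147 148 151 154 157 158 157 157 156 157 156 156 156 156 158 163 166 163 153 134 110 80 50 35 34 36 34 35 55 88 113 123 125 130 142 154 160 161 161 160
180 145 145 147 151 154 156 155 156 155 155 155 155 158 164 169 170 167 161 150 131 108 79 50 39 37 38 34 44 75 122 152 163 164 163 163 162 162 162 162 162
182 148 148 148 149 151 155 158 158 157 157 158 159 164 170 173 171 164 154 143 127 103 72 47 38 37 36 37 48 83 118 142 154 158 159 158 158 158 158 158 158
184 147 146 146 145 148 154 1
[... 4120 characters left out ...]
3 157 142 145 144 149 148 146 138 122 110 110 108 111 113 114 108 114 128 144 149 150 147 147 149 151 151 145 136 123 115 108 120
193 173 162 141 126 136 145 148 148 147 139 121 113 114 113 113 111 111 112 111 123 145 150 148 148 150 153 144 130 120 112 106 108 106 109 118
195 174 170 153 118 107 114 129 140 148 137 116 111 111 114 112 111 114 110 109 124 141 149 150 141 131 122 113 106 105 103 106 103 104 104 120
197 174 167 154 116 103 105 107 110 115 113 111 110 112 112 111 115 112 113 112 114 115 120 120 112 105 102 107 110 106 108 107 109 107 108 117
199 174 168 156 116 104 106 108 106 107 107 107 111 113 110 114 111 111 113 113 110 108 106 105 98 92 100 103 100 92 83 88 102 105 107 116
```

Both views put the nose over the bore to within about 1 px. Descending.

Request:
drive_tool(moves=[0, 0, 0.05, 0, 0, 0, 0, 0, 0, 0.05, 0, 0, 0, 0, 0, 0, 0.05, 0, 0, 0, 0, 0, 0, 0, 0, 0, 0, 0, 0, 0, 0, 0, 0, 0, 0])

```text
t: 6.32
eef_pos: [0.5408, 0.122, 0.1321]
orientation: [0.707, 0.707, -0.0, -0.0]
ft_force: [-0.2, 0.3, -0.3]
opening: 0.265
gripper_force: 68.6
```

Request:
drive_tool(moves=[0, 0, 0.04, 0, 0, 0, 0, 0, 0, 0.04, 0, 0, 0, 0, 0, 0, 0, 0, 0, 0, 0])

```text
t: 6.57
eef_pos: [0.5408, 0.122, 0.1288]
orientation: [0.707, 0.707, -0.0, -0.0]
ft_force: [0.5, -0.2, -1.5]
opening: 0.264
gripper_force: 68.6
```

Request:
drive_tool(moves=[0, 0, 0.04, 0, 0, 0, 0, 0, 0, 0.03, 0, 0, 0, 0, 0, 0, 0, 0, 0, 0, 0])

```text
t: 6.82
eef_pos: [0.5408, 0.122, 0.126]
orientation: [0.707, 0.707, -0.0, -0.0]
ft_force: [-0.1, 0.1, -1.1]
opening: 0.263
gripper_force: 68.6
```

Request:
drive_tool(moves=[0, 0, 0.03, 0, 0, 0, 0, 0, 0, 0.03, 0, 0, 0, 0, 0, 0, 0, 0, 0, 0, 0])

```text
t: 7.07
eef_pos: [0.5408, 0.122, 0.1237]
orientation: [0.707, 0.707, -0.0, -0.0]
ft_force: [0.2, -0.9, -2.1]
opening: 0.262
gripper_force: 68.6
```

Request:
drive_tool(moves=[0, 0, 0.025, 0, 0, 0, 0, 0, 0, 0.025, 0, 0, 0, 0, 0, 0, 0, 0, 0, 0, 0])

```text
t: 7.32
eef_pos: [0.5412, 0.1216, 0.1219]
orientation: [0.707, 0.707, -0.0, 0.0]
ft_force: [0.6, -0.8, -1.0]
opening: 0.265
gripper_force: 68.6
```

Request:
drive_tool(moves=[0, 0, 0.025, 0, 0, 0, 0, 0, 0, 0.025, 0, 0, 0, 0, 0, 0, 0, 0, 0, 0, 0])

```text
t: 7.57
eef_pos: [0.5415, 0.1214, 0.1199]
orientation: [0.707, 0.707, 0.0, 0.001]
ft_force: [1.4, -0.9, -0.5]
opening: 0.261
gripper_force: 68.5
```

Contact is pushing gently towards +x and -y, so I follow it.

Request:
drive_tool(moves=[-0.02, 0.025, 0.0, 0, 0, 0, 0, 0, 0, 0.025, 0, 0, 0, 0, 0, 0, 0.025, 0, 0, 0, 0, 0, 0, 0, 0, 0, 0, 0])

```text
t: 7.9
eef_pos: [0.542, 0.1211, 0.1181]
orientation: [0.707, 0.707, -0.0, 0.0]
ft_force: [-0.2, -1.2, 1.4]
opening: 0.261
gripper_force: 68.5
```

Request:
drive_tool(moves=[-0.015, 0.0, 0.025, 0, 0, 0, 0, 0, 0, 0.025, 0, 0, 0, 0, 0, 0, 0, 0, 0, 0, 0])

```text
t: 8.15
eef_pos: [0.542, 0.1209, 0.1162]
orientation: [0.707, 0.707, 0.0, -0.0]
ft_force: [-1.2, -0.7, 3.4]
opening: 0.264
gripper_force: 68.6
```

Request:
drive_tool(moves=[-0.01, -0.01, 0.025, 0, 0, 0, 0, 0, 0, 0.025, 0, 0, 0, 0, 0, 0, 0, 0, 0, 0, 0])

```text
t: 8.4
eef_pos: [0.542, 0.1208, 0.1146]
orientation: [0.707, 0.707, 0.001, 0.0]
ft_force: [-0.5, -1.2, 6.1]
opening: 0.259
gripper_force: 68.7
```

Request:
drive_tool(moves=[-0.01, 0, 0.025, 0, 0, 0, 0, 0, 0, 0.025, 0, 0, 0, 0, 0, 0, 0, 0, 0, 0, 0])

```text
t: 8.65
eef_pos: [0.542, 0.1207, 0.1129]
orientation: [0.707, 0.707, 0.001, 0.0]
ft_force: [-1.5, -0.2, 7.1]
opening: 0.266
gripper_force: 69.2
```

Request:
drive_tool(moves=[0, -0.01, 0.025, 0, 0, 0, 0, 0, 0, 0.025, 0, 0, 0, 0, 0, 0, 0, 0, 0, 0, 0])

```text
t: 8.9
eef_pos: [0.542, 0.1207, 0.1115]
orientation: [0.707, 0.707, 0.001, 0.0]
ft_force: [-1.8, 0.1, 10.6]
opening: 0.262
gripper_force: 69.7
```

Request:
drive_tool(moves=[0, -0.01, 0.025, 0, 0, 0, 0, 0, 0, 0.015, 0, 0, 0, 0, 0, 0, 0, 0, 0, 0, 0])

```text
t: 9.15
eef_pos: [0.5419, 0.1207, 0.1104]
orientation: [0.707, 0.707, 0.002, 0.001]
ft_force: [-1.9, -1.2, 12.6]
opening: 0.262
gripper_force: 69.7
```

Request:
drive_tool(moves=[0, -0.01, 0.025, 0, 0, 0, 0, 0, 0, 0.015, 0, 0, 0, 0, 0, 0, 0, 0, 0, 0, 0])

```text
t: 9.4
eef_pos: [0.5418, 0.1207, 0.1091]
orientation: [0.707, 0.707, 0.002, 0.001]
ft_force: [-2.3, -0.5, 14.2]
opening: 0.264
gripper_force: 70.0
```

Request:
drive_tool(moves=[0, -0.02, 0.025, 0, 0, 0, 0, 0, 0, 0.01, 0, 0, 0, 0, 0, 0, 0, 0, 0, 0, 0])

```text
t: 9.65
eef_pos: [0.5417, 0.1207, 0.108]
orientation: [0.707, 0.707, 0.003, 0.001]
ft_force: [-1.9, -1.3, 15.1]
opening: 0.263
gripper_force: 70.0
```

Request:
drive_tool(moves=[0, -0.02, 0.02, 0, 0, 0, 0, 0, 0, 0.01, 0, 0, 0, 0, 0, 0, 0, 0, 0, 0, 0])

```text
t: 9.9
eef_pos: [0.5414, 0.1208, 0.1061]
orientation: [0.707, 0.707, 0.003, 0.002]
ft_force: [1.7, 0.5, 7.0]
opening: 0.26
gripper_force: 69.2
```

The force has dropped, so the snap is under way.

Request:
drive_tool(moves=[0, 0, 0.02, 0, 0, 0, 0, 0, 0, 0.01, 0, 0, 0, 0, 0, 0, 0, 0, 0, 0, 0])

```text
t: 10.15
eef_pos: [0.5393, 0.1202, 0.1023]
orientation: [0.707, 0.707, 0.001, 0.0]
ft_force: [3.3, 0.1, -5.8]
opening: 0.262
gripper_force: 68.9
```

Request:
drive_tool(moves=[0, 0.04, 0.02, 0, 0, 0, 0, 0, 0, 0.01, 0, 0, 0, 0, 0, 0, 0, 0, 0, 0, 0])

```text
t: 10.4
eef_pos: [0.5399, 0.1203, 0.1006]
orientation: [0.707, 0.707, -0.0, -0.001]
ft_force: [3.0, 0.5, -8.3]
opening: 0.26
gripper_force: 68.8
```

Request:
drive_tool(moves=[0, 0.04, 0.025, 0, 0, 0, 0, 0, 0, 0.015, 0, 0, 0, 0, 0, 0, 0, 0, 0, 0, 0])

```text
t: 10.65
eef_pos: [0.5407, 0.1198, 0.0994]
orientation: [0.707, 0.707, -0.001, -0.001]
ft_force: [-0.7, 0.6, -5.5]
opening: 0.259
gripper_force: 69.2
```

Request:
drive_tool(moves=[0, 0, 0.025, 0, 0, 0, 0, 0, 0, 0.015, 0, 0, 0, 0, 0, 0, 0, 0, 0, 0, 0])

```text
t: 10.9
eef_pos: [0.5414, 0.1199, 0.0986]
orientation: [0.707, 0.707, -0.0, -0.0]
ft_force: [-1.4, 1.0, -1.9]
opening: 0.257
gripper_force: 69.3
```

Request:
drive_tool(moves=[0, 0, 0.025, 0, 0, 0, 0, 0, 0, 0.015, 0, 0, 0, 0, 0, 0, 0, 0, 0, 0, 0])

```text
t: 11.15
eef_pos: [0.5417, 0.1201, 0.0981]
orientation: [0.707, 0.707, 0.0, -0.0]
ft_force: [-3.1, 0.6, 6.0]
opening: 0.264
gripper_force: 70.2
```

Request:
drive_tool(moves=[0, -0.02, 0.02, 0, 0, 0, 0, 0, 0, 0.015, 0, 0, 0, 0, 0, 0, 0, 0, 0, 0, 0, 0, 0, 0, 0, 0, 0, 0])

```text
t: 11.48
eef_pos: [0.5416, 0.1201, 0.0981]
orientation: [0.707, 0.707, 0.001, 0.0]
ft_force: [-4.7, 0.1, 12.1]
opening: 0.26
gripper_force: 71.1
```

The flange is on the face: z stays at 0.0981 while the push rises to 12 N. Now ease off and pull up gradually.

Request:
drive_tool(moves=[0, -0.015, -0.04, 0, 0, 0, 0, 0, 0, -0.04, 0, 0, 0, 0, 0, 0, 0, 0, 0, 0, 0, 0, 0, 0, 0, 0, 0, 0])

```text
t: 11.82
eef_pos: [0.5411, 0.12, 0.0987]
orientation: [0.707, 0.707, 0.0, 0.0]
ft_force: [0.3, 0.9, -1.2]
opening: 0.263
gripper_force: 69.3
```

Request:
drive_tool(moves=[0, 0, -0.025, 0, 0, 0, 0, 0, 0, -0.025, 0, 0, 0, 0, 0, 0, 0, 0, 0, 0, 0])

```text
t: 12.07
eef_pos: [0.5408, 0.1199, 0.1001]
orientation: [0.707, 0.707, 0.0, 0.0]
ft_force: [1.8, 1.3, -7.3]
opening: 0.259
gripper_force: 68.8
```

Request:
drive_tool(moves=[0, 0.015, -0.02, 0, 0, 0, 0, 0, 0, -0.01, 0, 0, 0, 0, 0, 0, 0, 0, 0, 0, 0])

```text
t: 12.32
eef_pos: [0.5408, 0.1199, 0.1011]
orientation: [0.707, 0.707, -0.0, -0.0]
ft_force: [2.4, 1.7, -11.5]
opening: 0.261
gripper_force: 68.9
```

Request:
drive_tool(moves=[0, 0.02, -0.013, 0, 0, 0, 0, 0, 0, 0, 0, 0, 0, 0, 0, 0, 0, 0, 0, 0, 0])

```text
t: 12.57
eef_pos: [0.541, 0.1197, 0.1017]
orientation: [0.707, 0.707, -0.001, -0.001]
ft_force: [0.6, 1.9, -14.0]
opening: 0.262
gripper_force: 69.1
```

Request:
drive_tool(moves=[0, 0, 0, 0, 0, 0, 0, 0, 0, 0, 0, 0, 0, 0, 0, 0, 0, 0, 0, 0, 0, 0, 0, 0, 0, 0, 0, 0, 0, 0, 0, 0, 0, 0, 0, 0, 0, 0, 0, 0, 0, 0])

```text
t: 13.07
eef_pos: [0.5411, 0.1196, 0.1022]
orientation: [0.707, 0.707, -0.001, -0.001]
ft_force: [-1.2, 1.1, -14.4]
opening: 0.262
gripper_force: 69.1
```

Request:
drive_tool(moves=[0, 0, 0.005, 0, 0, 0, 0, 0, 0, 0, 0, 0, 0, 0, 0, 0, 0, 0, 0, 0, 0, 0, 0, 0, 0, 0, 0, 0, 0, 0, 0, 0, 0, 0, 0, 0, 0, 0, 0, 0, 0, 0, 0, 0, 0, 0, 0, 0, 0, 0, 0, 0, 0, 0, 0, 0, 0, 0, 0, 0, 0, 0, 0])

```text
t: 13.82
eef_pos: [0.5414, 0.1196, 0.1021]
orientation: [0.707, 0.707, -0.001, -0.0]
ft_force: [-3.8, 0.3, -11.3]
opening: 0.265
gripper_force: 69.0
```

Request:
drive_tool(moves=[0, -0.02, -0.007, 0, 0, 0, 0, 0, 0, 0, 0, 0, 0, 0, 0, 0, 0, 0, 0, 0, 0, 0, 0, 0, 0, 0, 0, 0, 0, 0, 0, 0, 0, 0, 0, 0, 0, 0, 0, 0, 0, 0, 0, 0, 0, 0, 0, 0, 0, 0, 0, 0, 0, 0, 0, 0])

```text
t: 14.48
eef_pos: [0.5412, 0.1197, 0.1025]
orientation: [0.707, 0.707, -0.0, 0.0]
ft_force: [-1.8, 0.1, -13.8]
opening: 0.26
gripper_force: 69.1
```

Request:
drive_tool(moves=[0, -0.01, 0, 0, 0, 0, 0, 0, 0, 0, 0, 0, 0, 0, 0, 0, 0, 0, 0, 0, 0, 0, 0, 0, 0, 0, 0, 0, 0, 0, 0, 0, 0, 0, 0, 0, 0, 0, 0, 0, 0, 0, 0, 0, 0, 0, 0, 0, 0, 0, 0, 0, 0, 0, 0, 0, 0, 0, 0, 0, 0, 0, 0, 0, 0, 0, 0, 0, 0, 0])

```text
t: 15.32
eef_pos: [0.541, 0.1198, 0.1026]
orientation: [0.707, 0.707, 0.0, 0.0]
ft_force: [-0.4, 0.4, -12.9]
opening: 0.266
gripper_force: 69.1
```

The pull stayed near 12 N net for over a second. Pushing home again.

Request:
drive_tool(moves=[0, 0, 0.03, 0, 0, 0, 0, 0, 0, 0.03, 0, 0, 0, 0, 0, 0, 0.025, 0, 0, 0, 0, 0, 0, 0.02, 0, 0, 0, 0, 0, 0, 0, 0, 0, 0, 0, 0, 0, 0, 0, 0, 0, 0])

```text
t: 15.82
eef_pos: [0.5419, 0.1203, 0.0992]
orientation: [0.707, 0.707, 0.001, 0.001]
ft_force: [-1.4, 0.8, -2.4]
opening: 0.261
gripper_force: 69.9
```

Request:
drive_tool(moves=[0, 0, 0.025, 0, 0, 0, 0, 0, 0, 0.025, 0, 0, 0, 0, 0, 0, 0.025, 0, 0, 0, 0, 0, 0, 0, 0, 0, 0, 0, 0, 0, 0, 0, 0, 0, 0])

```text
t: 16.23
eef_pos: [0.542, 0.1203, 0.0981]
orientation: [0.707, 0.707, 0.002, 0.001]
ft_force: [-5.4, -0.5, 12.1]
opening: 0.264
gripper_force: 71.9
```

Request:
drive_tool(moves=[0, -0.025, -0.03, 0, 0, 0, 0, 0, 0, 0, 0, 0, 0, 0, 0, 0, 0, 0, 0, 0, 0])

```text
t: 16.48
eef_pos: [0.5417, 0.1203, 0.0982]
orientation: [0.707, 0.707, 0.002, 0.001]
ft_force: [-1.5, 0.7, 7.7]
opening: 0.263
gripper_force: 70.9
```

Request:
drive_tool(moves=[0, 0, -0.01, 0, 0, 0, 0.35, 0, 0, 0, 0, 0, 0, 0.45, 0, 0, 0, 0, 0, 0, 0.6, 0, 0, 0, 0, 0, 0, 0.7, 0, 0, 0, 0, 0, 0, 0.7, 0, 0, 0, 0, 0, 0, 0.7])

```text
t: 16.98
eef_pos: [0.5398, 0.1197, 0.0967]
orientation: [0.707, 0.707, -0.0, 0.0]
ft_force: [-0.4, 0.7, -0.0]
opening: 0.7
gripper_force: 0.0
```

Released. Retreat straight up and check.

Request:
drive_tool(moves=[0, 0, -0.2, 0, 0, 0, 0.7, 0, 0, -0.5, 0, 0, 0, 0.7, 0, 0, -0.6, 0, 0, 0, 0.7, 0, 0, -0.6, 0, 0, 0, 0.7, 0, 0, -0.5, 0, 0, 0, 0.7, 0, 0, -0.2, 0, 0, 0, 0.7, 0, 0, 0, 0, 0, 0, 0.7, 0, 0, 0, 0, 0, 0, 0.7])

```text
t: 17.65
eef_pos: [0.5394, 0.1197, 0.2007]
orientation: [0.707, 0.707, -0.0, -0.0]
ft_force: [0.1, -0.2, -0.4]
opening: 0.701
gripper_force: 0.0
```

Run:
```python
from h import *
s=read_state();p=s['eef_pos'];print(s['t'],p,s['ft_force'],s['gripper_force'])
A=[]
for n in('scene','side'):
    c=calibration(n);im=camera(n)[...,::-1].copy();cv2.imwrite(f'pics/{n}7.png',im)
    u=proj(c,[[.5414,.1195,.113],[.5414,.1195,.069]]);print(n,u)
    x,y=int(u[0][0])-33,int(u[0][1])-40; print(x,y)
    A.append(cv2.resize(im[y:y+100,x:x+67],(400,600),interpolation=cv2.INTER_CUBIC))
cv2.imwrite('pics/c7.png',np.hstack(A))
```

```text
17.65 [0.53943547 0.11974142 0.20073542] [ 0.14618627 -0.23305041 -0.3751812 ] 0.0
scene [[336.53558875 182.54827287]
 [334.92004917 197.36963283]]
303 142
side [[260.2213985  173.45566241]
 [260.83430764 187.31178969]]
227 133
```

View pics/c7.png

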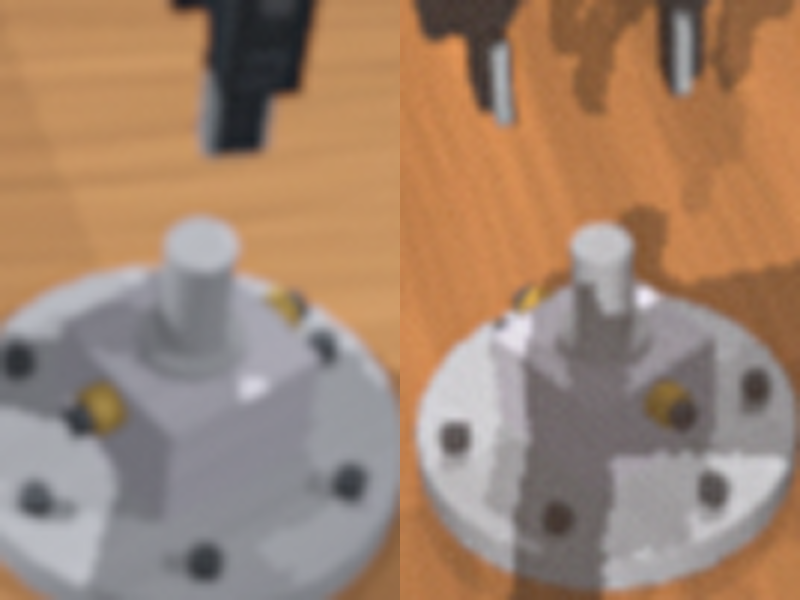

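The plug sits upright with its flange on the block. The head top is at scene (336.8,182.2) and side (260.8,173.7), against (336.5,182.5) and (260.2,173.5) predicted for fully home. The gripper is clear.

```bash
python3 -c "
from rig import workorder
print(workorder.job_done())"
```

```text
the job is handed in; nothing more can be done
None
```

I pressed the plug fully home in the socket, pulled up on it with about 12 N for over a second and it held, then pushed it home again, released it and handed the job in; the hand-in returned no verdict.

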